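Clear the split cork from the microscope bench

ROBOT

A 6-joint arm with a two-finger parallel gripper is mounted at the origin on the work surface. World frame = base frame: x ahead of the robot, y to its left, z up, the work surface at z = 0. Lengths are in m, angles in degrees, forces in N, time in s.
With the tool pointing down it reaches from about 0.4 to 0.825 m from the base axis. Payload 7 kg.
Tool frame: the origin (TCP) lies midway between the tips of the shut fingers; the grasp point (between the pads) lies 19 mm behind it; z points along the fingers, y is the direction in which the jaws open and shut (so a half turn about z gives the same grasp; the last joint's range is limited). The gripper opens to 88 mm and grips with 3 to 60 N. Pads are 19 mm wide; open, the fingers measure 130 mm over their backs; the gripper's body (78 mm by 193 mm) begins 47 mm behind the grasp point.
Start: joints at [-53.566, 20.546, 0.682, 0, -70.136, -16.507], TCP at [0.23, -0.635, 0.227] pointing down, gripper open.
Joint ranges: [-176.03, 176.03], [-82.01, 121.73], [-58.28, 71.71], [-173.87, 95.51], [-174.79, -0.11], [-173.66, 173.66]. Speed limits (degrees/s): [136.94, 136.94, 172.46, 180, 180, 180].

INTERFACE

Orientations are given as a 3x3 rotation matrix whose columns are the frame's x, y, z axes.
In Python, from rig import robot gives the robot as it stands. Calls block until the motion is done:
- robot.goto(position, orientation): joint-space move of the TCP to a pose.
- robot.servo_line(position, ori=None, speed=0.15): straight line of the TCP; ori=None keeps the orientation; speed is the mean speed in m/s.
- robot.movej(angles): joint-space move.
- robot.move_gripper(opening): opening from 0.0 (shut) to 1.0 (fully open); the grip force is fixed at half the most; returns when the fingers have stopped.
- robot.dwell(seconds).
- robot.ik(position, orientation): joint angles nearest the present ones, or None.
- robot.grab_frame(name): name is "scene" or "top" or "wrist"; returns (picture, depth): 400x640x3 uint8, red, green, blue; 400x640 float32, m along the optical axis (not along the pixel's ray), 0 where there is no reading.
- robot.camera_info(name): a dict with "vfov" (degrees; the focal length in pixels is half the picture's height over the tangent of half this angle, whatever the lens; pixels are square), "cx", "cy" (the principal point, pixels), "view" (4x4, takes a point from world to camera coordinates); the wrist camera has in their place "T_tool_cam" (4x4, takes a point from camera to tool coordinates, whose origin is the TCP and whose axes are the flange's). Camera axes: x right, y down, z forward; pixel columns grow to the right and rows downward; lengths in m; the calibration is good to about 2 mm. A picture is of the moment at which its call begins: read the wrist's pose just before it. camera_info takes no time and is no camera call.
A pose or a line that the arm cannot do raises robot.Unreachable and nothing moves.
- robot.job_done(): hands the job in, once; it reports no verdict.
Readings, each from a call of its own:
- robot.read_t(): time.
- robot.read_qpos(): joint angles.
- robot.read_qvel(): joint speeds.
- robot.read_effort(): joint torques, N m.
- robot.read_position(): TCP position.
- robot.read_tcp_rot(): TCP orientation.
- robot.read_force(): force on the tool from outside, world axes, zero at the start.
- robot.read_ft_torque(): the same for the moment, N m.
- robot.read_grip_width(): opening from 0.0 (shut) to 1.0 (fully open).
Only numpy, scipy, OpenCV 4.12 (cv2) and the standard library are available. Lean on these libraries where they do the work, as an engineer would, in place of code of your own. Each camera call takes 0.05 s, during which the arm holds its last target.

TASK

A cork stopper has split and its two halves lie on the microscope bench. Put both halves into the deep waste bin, and leave the whole stopper standing where it is.

Things in the scene. Friction and masses are not known exactly. Their poses are not given: they have to be found in the camera images.
- half_a_center (a point): First piece: half of a cork stopper split lengthways, lying on its flat split face: a half-round block 36 mm long, 48 mm wide at one end and 42 at the other, 24 mm high at the crown, about 14 g. Point: its middle, 11 mm above the bench. Own x across its width, y along its 36 mm length (the D-shaped end faces, square to y, are parallel and can be pinched from above), z up.
- half_b_center (a point): Second piece, alike: half of a cork stopper split lengthways, lying on its flat split face: a half-round block 36 mm long, 48 mm wide at one end and 42 at the other, 24 mm high at the crown, about 14 g. Point: its middle, 11 mm above the bench. Own x across its width, y along its 36 mm length (the D-shaped end faces, square to y, are parallel and can be pinched from above), z up.
- stopper_center (a point): The whole, sound cork stopper, of the same material, standing upright on its narrow end: a round plug 36 mm high, 42 mm across at the bottom and 48 mm at the top. To be left alone. The point is at its centre, 18 mm above the bench.
- bin: The waste bin, fixed: a deep square grey plastic box, open on top, 150 x 150 mm outside, 80 mm high, walls and floor 5 mm, empty; left or right of the cork pieces. The shallow tray (25 mm high, holding slides and small pots) on the other side is not the bin. Origin: centre of its underside, on the bench; x and y along its sides, z up.
Mind the look-alikes: they are no part of the job. Leave any green look-alike of the part that bears stopper_center alone.

How it is judged:
By the outcome, as a careful person would: the job done as asked, in the order asked, and still so for the second after the job is handed in, with the robot touching nothing.
It also fails if it takes over 54 s, if anything falls off the work surface, if the arm or the gripper's body presses on something with over 40 N, if the wrist force passes 120 N, or if a joint passes its speed limit or range.

## Working session

There is one attempt and no reset: what is moved stays moved. The work goes in short steps, each a Python script; the robot and the scene stay as the last script left them, time stands still between calls to the robot, and variables do not carry over. Pictures are saved under pics/ and viewed, and the job is handed in when it is done.

```bash
ls; mkdir -p pics
python3 - <<'E'
from rig import robot
import cv2
for n in("top","scene"):
    p,d=robot.grab_frame(n); cv2.imwrite(f"pics/{n}0.png",p[:,:,::-1])
    import numpy as np; np.savez(f"{n}0.npz",p=p,d=d)
    print(n,robot.camera_info(n))
print(robot.read_t())
E
```

```text
pics
top {'vfov': 51.64201990123975, 'cx': 319.80749071033205, 'cy': 202.33643028639938, 'view': array([[-0.00734436, -0.99931928,  0.03615302, -0.02665824],
       [-0.9979158 ,  0.00500655, -0.06433493,  0.55592704],
       [ 0.06411014, -0.03655016, -0.99727327,  1.01896836],
       [ 0.        ,  0.        ,  0.        ,  1.        ]])}
scene {'vfov': 50.95895308730023, 'cx': 316.41333373009513, 'cy': 202.94189679514795, 'view': array([[ 0.14809062,  0.98894758,  0.00720032, -0.05071475],
       [ 0.76921553, -0.11060458, -0.62934418, -0.39506977],
       [-0.62159202,  0.09873857, -0.77709334,  1.3249297 ],
       [ 0.        ,  0.        ,  0.        ,  1.        ]])}
0.1
```

View pics/top0.png

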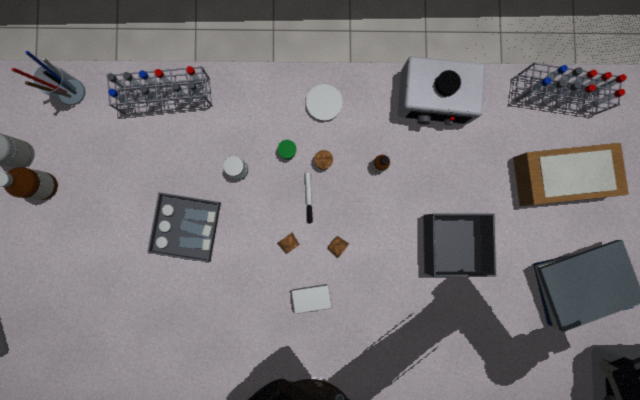

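View pics/scene0.png

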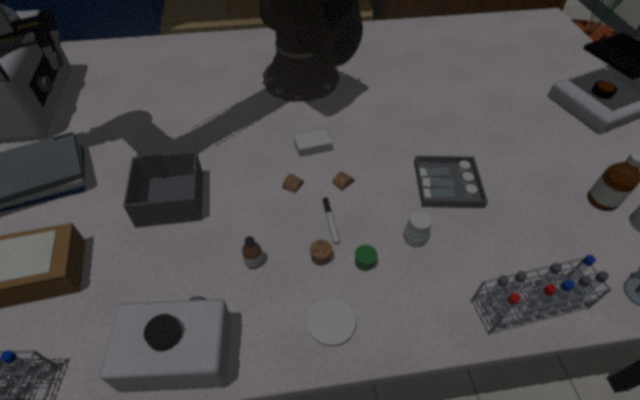

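The top view shows two split, brown, wedge-like pieces at (289,242) and (338,246), which are the halves. The round cork at (323,160) is the whole stopper, the green look-alike is at (287,149), the deep bin is at (460,245), and the shallow tray is at (185,228). Next I'll enlarge and measure.

```bash
cat > h.py <<'E'
import numpy as np, cv2
def world(info,d):
    f=200/np.tan(np.radians(info["vfov"]/2)); v,u=np.mgrid[:400,:640]
    c=np.stack([(u-info["cx"])/f*d,(v-info["cy"])/f*d,d],-1)
    T=np.linalg.inv(info["view"]); return c@T[:3,:3].T+T[:3,3]
E
python3 - <<'E'
from rig import robot
from h import *
z=np.load("top0.npz");p,d=z["p"],z["d"]
W=world(robot.camera_info("top"),d)
def blob(n,c0,r0,c1,r1,zmin=.006):
    w=W[r0:r1,c0:c1]; m=(w[...,2]>zmin)&(d[r0:r1,c0:c1]>0)
    q=w[m]; 
    r=cv2.minAreaRect((q[:,:2]*1000).astype(np.float32))
    print(n,m.sum(),q.mean(0).round(4),"zmax",np.percentile(q[:,2],98).round(4),"rect",np.round(r[0],1),np.round(r[1],1),round(r[2],1))
print("bench z",np.median(W[255:275,270:350,2]))
blob("a",272,228,306,258);blob("b",322,230,356,262);blob("stopper",308,145,338,175);blob("bin",415,205,503,285);blob("knife",300,168,318,226,.003); blob('box',285,278,336,318)
w=W[205:285,415:503];m=w[...,2]>.07;q=w[m][:,:2]*1000
print(cv2.minAreaRect(q.astype(np.float32)))
cr=lambda a,c0,r0,c1,r1,s:cv2.resize(a[r0:r1,c0:c1],None,fx=s,fy=s,interpolation=cv2.INTER_CUBIC)
cv2.imwrite("pics/crop.png",cr(p,260,130,390,265,4)[:,:,::-1])
E
```

```text
bench z -0.0004487888058554157
a 244 [0.4543 0.0504 0.0182] zmax 0.0252 rect [453.9  50.2] [35.7 43.4] 35.8
b 249 [ 0.4453 -0.0726  0.0179] zmax 0.0254 rect [454.  -64.6] [59.7 44.6] 47.9
stopper 299 [ 0.6612 -0.037   0.035 ] zmax 0.0397 rect [660.5 -30.7] [47.1 74.9] 15.9
bin 2764 [ 0.4463 -0.3774  0.0393] zmax 0.0819 rect [ 445.4 -382.5] [172.5 189. ] 4.9
knife 302 [ 0.5712 -0.0007  0.0122] zmax 0.017 rect [572.1  -1.9] [ 43.4 145.6] 89.6
box 914 [ 0.3195 -0.0056  0.0308] zmax 0.0352 rect [317.2  -6.2] [59.9 91.8] 8.1
((450.07147216796875, -218.4119415283203), (453.0919189453125, 147.1213836669922), 89.5299072265625)
```

View pics/crop.png

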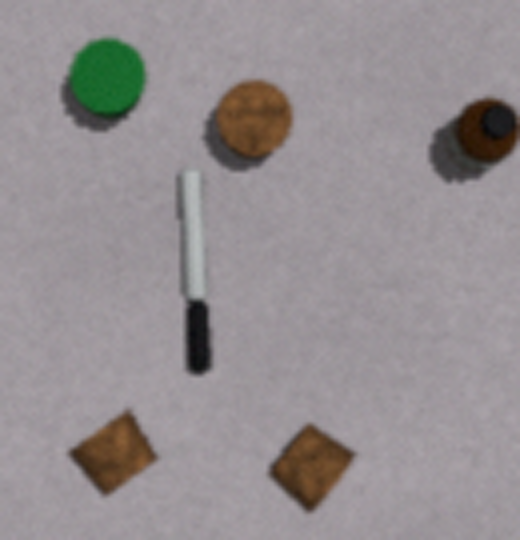

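The crop confirms it: the round brown top is the sound stopper, the green one is the look-alike, and the two ridged brown pieces are the halves. I'll take a closer wrist view to get the ridge directions.

Run:
```python
from rig import robot
from h import *
z=np.load("top0.npz");W=world(robot.camera_info("top"),z["d"])
q=W[200:290,410:505];q=q[(abs(q[...,2]-.08)<.006)][:,:2]
q=q[(abs(q[:,1]+.37)<.11)]*1000
print("bin rim",len(q),cv2.minAreaRect(q.astype(np.float32)),np.percentile(q,[3,97],axis=0))
i=robot.camera_info("wrist");print(i)
R=np.array([[1,0,0],[0,-1,0],[0,0,-1.]])
# choose down orientation: put camera centre over the midpoint
mid=np.array([.452,-.01]);T=i["T_tool_cam"]
import itertools
for a in range(0,360,45):
    c,s=np.cos(np.radians(a)),np.sin(np.radians(a))
    Ra=np.array([[c,s,0],[s,-c,0],[0,0,-1]])
    # ray from camera to z=0.012
    h=.27
    o=Ra@T[:3,3]; dr=Ra@T[:3,2]; t=(.012-h-o[2])/dr[2]; off=(o+dr*t)[:2]
    pos=[*(mid-off),h]; j=robot.ik(pos,Ra); print(a,np.round(pos,3),None if j is None else np.round(j,0))
print(robot.read_tcp_rot().round(2))
```

```text
bin rim 578 ((448.8357849121094, -369.017333984375), (151.87098693847656, 147.1213836669922), 89.5299072265625) [[ 375.26737724 -443.22297295]
 [ 522.38024161 -294.06198272]]
{'vfov': 60.52215877206411, 'cx': 317.6189087453616, 'cy': 196.27189562420702, 'T_tool_cam': array([[ 6.06291862e-04, -9.56606117e-01, -2.91383543e-01,
         8.02078726e-02],
       [ 9.99999810e-01,  5.48440130e-04,  2.80216799e-04,
        -7.74078945e-04],
       [-1.08250675e-04, -2.91383658e-01,  9.56606268e-01,
        -1.58401055e-01],
       [ 0.00000000e+00,  0.00000000e+00,  0.00000000e+00,
         1.00000000e+00]])}
0 [ 0.499 -0.011  0.27 ] [ 21.   2. -17.   0. -71.  69.]
45 [0.485 0.023 0.27 ] [ 26.   1. -18.   0. -71. 109.]
90 [0.453 0.037 0.27 ] [ 30.  -3. -22.   0. -71. 150.]
135 [0.419 0.023 0.27 ] [  30.   -6.  -25.    0.  -71. -165.]
180 [ 0.405 -0.009  0.27 ] [  27.   -8.  -26.    0.  -72. -117.]
225 [ 0.419 -0.043  0.27 ] [ 21.  -6. -25.   0. -71. -66.]
270 [ 0.451 -0.057  0.27 ] [ 18.  -2. -22.   0. -71. -18.]
315 [ 0.485 -0.043  0.27 ] [ 18.   1. -18.   0. -71.  27.]
[[-0.94 -0.34 -0.  ]
 [-0.34  0.94  0.  ]
 [ 0.    0.   -1.  ]]
```

```bash
cat >> h.py <<'E'
def Rz(a):
    c,s=np.cos(np.radians(a)),np.sin(np.radians(a)); return np.array([[c,s,0],[s,-c,0],[0,0,-1]])
def wristworld(info,d,pos,R):
    T=np.eye(4);T[:3,:3]=R;T[:3,3]=pos
    return world(dict(info,view=np.linalg.inv(T@info["T_tool_cam"])),d)
E
python3 - <<'E'
from rig import robot
from h import *
robot.goto([.485,-.043,.25],Rz(315))
pos,R=robot.read_position(),robot.read_tcp_rot()
p,d=robot.grab_frame("wrist"); cv2.imwrite("pics/w1.png",p[:,:,::-1])
W=wristworld(robot.camera_info("wrist"),d,pos,R); np.savez("w1.npz",p=p,d=d,W=W)
for n,c in(("a",(.454,.050)),("b",(.445,-.0726))):
    m=(d>0)&(W[...,2]>.005)&(W[...,2]<.04)&(np.hypot(W[...,0]-c[0],W[...,1]-c[1])<.04)
    q=W[m]; r=cv2.minAreaRect((q[:,:2]*1000).astype(np.float32))
    top=q[q[:,2]>.0205][:,:2]; cc=top.mean(0); w,v=np.linalg.eigh(np.cov((top-cc).T))
    v,u=v,None
    ax=v[:,1]; print(n,len(q),"z98",np.percentile(q[:,2],98).round(4),"rect",np.round(r[0],1),np.round(r[1],1),round(r[2],1),"ridge",cc.round(4),"ang",np.degrees(np.arctan2(ax[1],ax[0])).round(1),np.sqrt(w).round(4))
    rows,cols=np.where(m);print(cols.mean(),rows.mean())
print(robot.read_t())
E
```

```text
a 955 z98 0.0243 rect [451.9  48.7] [35.9 44.3] 35.0 ridge [0.4541 0.0505] ang -147.6 [0.0062 0.0098]
282.5497382198953 230.94869109947643
b 1138 z98 0.0244 rect [443.6 -74.2] [36.  46.1] 51.0 ridge [ 0.4422 -0.076 ] ang 53.3 [0.0061 0.01  ]
360.26801405975397 167.49033391915643
2.45
```

View pics/w1.png

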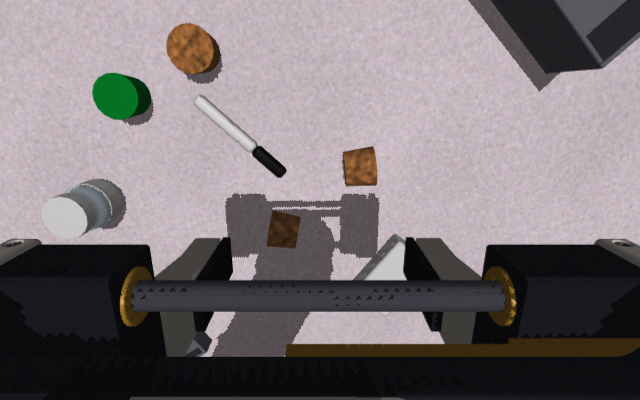

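The wrist view shows the halves at (283,231) for A and (360,167) for B. Sizes (36 × 44–46 mm) and crown height (24 mm) match the description, and the ridge directions are about 34° and 52°. The whole stopper at (193,49) and the green one at (122,96) are clear. I'll pinch half A by its end faces.

```bash
cat >> h.py <<'E'
def pick(robot,xy,a,z=.004):
    robot.goto([*xy,.12],Rz(a)); robot.move_gripper(.75)
    robot.servo_line([*xy,z],speed=.1)
    robot.move_gripper(0.0); print("width",robot.read_grip_width()*88,"F",np.round(robot.read_force(),1))
    robot.servo_line([*xy,.18],speed=.15); print("width",robot.read_grip_width()*88,"F",np.round(robot.read_force(),1),"t",robot.read_t())
def drop(robot,y):
    robot.goto([.449,y,.18],Rz(270)); print("w",robot.read_grip_width()*88)
    robot.servo_line([.449,y,.035],speed=.12); robot.move_gripper(.6)
    robot.servo_line([.449,y,.2],speed=.2); print("F",np.round(robot.read_force(),1),"t",robot.read_t())
E
python3 - <<'E'
from rig import robot
from h import *
pick(robot,(.4532,.0496),304)
pos,R=robot.read_position(),robot.read_tcp_rot()
p,d=robot.grab_frame("wrist"); cv2.imwrite("pics/w2.png",p[:,:,::-1])
for y in (-.335,-.402): print(robot.ik([.449,y,.18],Rz(270)),robot.ik([.449,y,.035],Rz(270)))
E
```

```text
width 36.18305865720349 F [-0.9  0.2  2.1]
width 36.33115499662182 F [ 0.  -0.3 -0.9] t 7.0
[-16.7049707   11.85166746 -17.82554233   0.         -60.3227902
  16.7049707 ] [-16.7049707   21.26801443 -27.07750241   0.         -41.65448316
  16.7049707 ]
[-23.2814999   15.73571694 -12.56785776   0.         -61.6964253
  23.2814999 ] [-23.2814999   24.46459328 -21.51047495   0.         -44.02493177
  23.2814999 ]
```

View pics/w2.png

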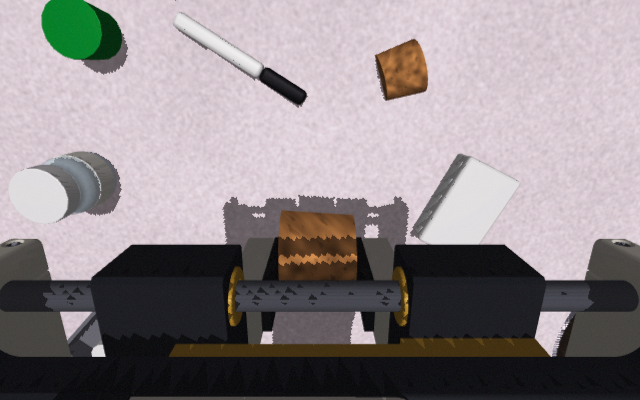

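Half A is held squarely at 36 mm; it shows at (317,245), and B at (402,70) has not moved. Next is the bin.

Run:
```python
from rig import robot
from h import *
drop(robot,-.402)
pick(robot,(.4444,-.0734),322)
p,d=robot.grab_frame("wrist"); cv2.imwrite("pics/w3.png",p[:,:,::-1])
p,d=robot.grab_frame("top"); cv2.imwrite("pics/t3.png",cv2.resize(p[130:290,260:510],None,fx=3,fy=3)[:,:,::-1])
```

```text
w 35.96468165552459
F [ 0.3  0.6 -0.6] t 11.6
width 35.79919417319888 F [-0.6 -0.3  3. ]
width 35.745231442438005 F [-0.4  0.8 -0.4] t 16.6167
```

View pics/w3.png

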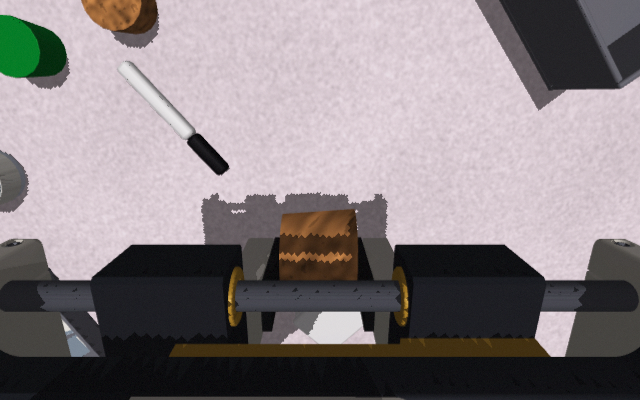

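View pics/t3.png

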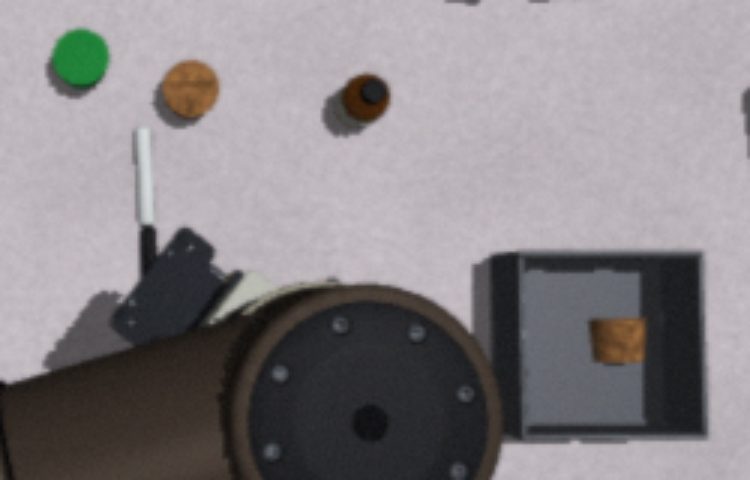

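Half A is lying on the bin floor at crop pixel (617,340), and half B is gripped. I'll drop B on the other side of the bin and then retreat to look.

Run:
```python
from rig import robot
from h import *
drop(robot,-.336)
robot.goto([.45,.1,.3],Rz(304))
p,d=robot.grab_frame("top"); cv2.imwrite("pics/t4.png",cv2.resize(p[130:290,260:510],None,fx=3,fy=3)[:,:,::-1])
W=world(robot.camera_info("top"),d)
w=W[145:175,308:338];q=w[w[...,2]>.03];print("stopper",q.mean(0).round(4),robot.read_t())
w0=world(robot.camera_info("top"),np.load("top0.npz")["d"])[145:175,308:338];print(w0[w0[...,2]>.03].mean(0).round(4))
q=W[205:285,415:503].reshape(-1,3);q=q[(abs(q[:,0]-.449)<.06)&(abs(q[:,1]+.3685)<.06)&(q[:,2]>.012)];print("in bin",len(q),q.min(0).round(3),q.max(0).round(3))
```

```text
w 35.88891158799627
F [ 0.1  0.5 -0.2] t 20.6333
stopper [ 0.6616 -0.0377  0.0397] 22.325
[ 0.6592 -0.0371  0.0538]
in bin 460 [ 0.433 -0.421  0.012] [ 0.469 -0.318  0.032]
```

View pics/t4.png

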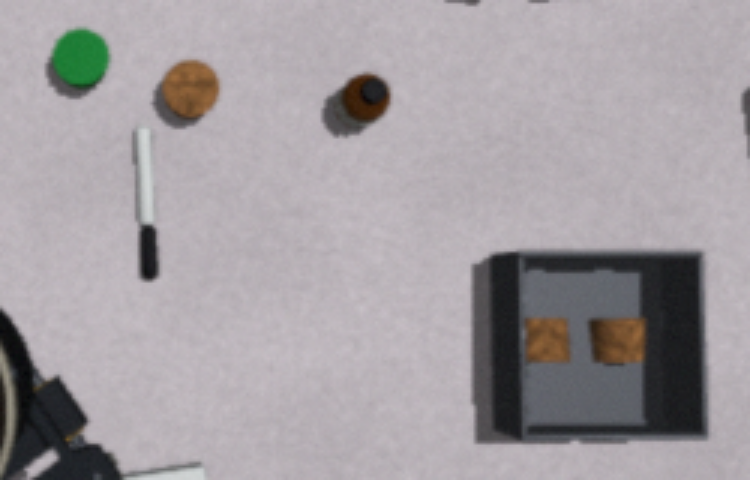

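Both halves lie on the bin floor at crop pixels (547,340) and (617,340), with their tops at z ≈ 0.03. The stopper at (190,89) shows at the same pixels as before. I'm handing the job in.

```bash
python3 -c "
from rig import robot
robot.job_done()"
```

```text
the job is handed in; nothing more can be done
```

Both cork halves are in the deep waste bin, and I handed the job in at about 22 s of the 54 s allowed. I pinched each half by its end faces (grip width about 36 mm, as expected) and released it low inside the bin.

**Last checks:** The final top picture shows both halves lying on the bin floor, with their tops at about z = 0.03 against a rim at 0.08. The whole stopper, the green look-alike and the knife show no movement. The arm was clear and touching nothing. Tool forces read between motions stayed around 3 N or less; I did not record them during the moves.

**One disagreement:** The stopper's position before and after differs by about 2 mm, and its mean height reads 0.054 m in the first picture against 0.040 m in the last. I put this down to stray depth pixels in the first picture, since the stopper looks unmoved in the before and after images.

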